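Square up a robot-frame corner with a printed square

ROBOT

A 6-joint arm with a two-finger parallel gripper is mounted at the origin on the work surface. World frame = base frame: x ahead of the robot, y to its left, z up, the work surface at z = 0. Lengths are in m, angles in degrees, forces in N, time in s.
With the tool pointing down it reaches from about 0.35 to 0.85 m from the base axis. Payload 8.1 kg.
Tool frame: the origin (TCP) lies between the finger pads; the fingertips stand 11 mm ahead of it and the grasp point (between the pads) lies 8 mm behind it; z points along the fingers, y is the line along which they close (so a half turn about z gives the same grasp; the last joint's range is limited). The gripper opens to 85 mm and grips with 20 to 120 N. Pads are 22 mm wide; open, the fingers measure 114 mm over their backs; the gripper's body (76 mm by 85 mm) begins 54 mm behind the grasp point. The pads swing forward as they close: fully open they stand 13 mm farther back than shut.
Start: joints at [-80.352, 7.471, 85.268, -0, 87.261, -4.893], TCP at [0.151, -0.581, 0.242] pointing down, gripper open.
Joint ranges: [-169.43, 169.43], [-51.17, 129.36], [1.28, 143.12], [-76.62, 256.62], [0, 156.53], [-152.29, 152.29]. Speed limits (degrees/s): [136.94, 136.94, 159.86, 180, 180, 180].

INTERFACE

Orientations are given as a 3x3 rotation matrix whose columns are the frame's x, y, z axes.
In Python, from plant import readout, eyes, manip gives the robot as it stands.
- The arm moves only by the tool step_arm, never from a script. Its argument "commands" is a list of rows, each a list of 5 numbers: the finger opening in m, from 0 to 0.0854, then the shift along the tool's x, y, z in m, then the turn about the tool's z in units of 8 degrees (1.0 is 8 degrees). A call has 1 to 10 rows; each row shifts and turns the commanded pose from where the row before left it, along the tool's axes as they then stand; what a row does not reach is not made up. A row lasts 1/10 s, in which the tool goes at most 50 mm and 8.59 degrees, less where a joint would pass 70% of its speed; a pose out of reach is approached as far as the arm can. A call is refused whole if a number of a shift passes 0.05 or a number of a turn 1, either way. A call with a gripper value outside its range is refused whole. The fingers move at their own pace and stop on an object; "grip_force" is the grip in N (left out, the last holds). Time passes only in rows, so rows that do not move let the fingers close. It gives the time, the measured TCP pose, the force, the opening and the grip force at its end, in the units of the state.
- readout.get_state(): the state, without advancing time (a new reading comes with each control period).
- eyes.capture(name): name is "scene" or "side" or "wrist"; returns the picture (400x640x3 uint8, blue, green, red); there is no depth.
- eyes.camera_info(name): a dict with "fx", "fy", "cx", "cy" (pixels), "position" and "orientation" of the camera in the world; the wrist camera has in their place "T_tool_cam" (4x4, takes a point from camera to tool coordinates, whose origin is the TCP and whose axes are the flange's). Camera axes: x right, y down, z forward; pixel columns grow to the right and rows downward; lengths in m; the calibration is good to about 2 mm. A picture is of the moment at which its call begins: read the wrist's pose just before it. camera_info takes no time and is no camera call.
- manip.hand_in(): hands the job in; it is judged then, once.
The state is a dict: "clock": time; "joint_pos": joint angles; "qvel": joint speeds; "joint_efforts": joint torques, N m; "tcp_pos": TCP position; "orientation": TCP orientation; "ft_force": force on the tool from outside, world axes, zero at the start; "moment": the same for the moment, N m; "width": finger opening in m; "grasp_force": force on a finger pad.
Only numpy, scipy, OpenCV 4.12 (cv2) and the standard library are available. Lean on these libraries where they do the work, as an engineer would, in place of code of your own. Each camera call takes 0.05 s, during which the arm holds its last target. There are 200 camera calls.

TASK

One rail of the robot frame's corner hangs on a single nipped bolt and leans in. Take the orange square by its diagonal bar and press it home into the inside of the corner with light, steady hand pressure, about 10 N on each rail, until both of its outer faces lie flat on the rails with no gap; keep it pressed there for a good second so that the corner is truly square. Push the rails with the square only, then draw it away without disturbing the corner or the things around, and lay it flat and gently back in the middle of the blue mat.

Things in the scene. Friction and masses are not known exactly. Their poses are not given: they have to be found in the camera images.
- frame: Robot-frame corner fixed to the bench: black base plate 244 x 244 x 6 mm with two aluminium rails in an L along two edges. Origin: plate underside below the nominal inside corner. +x runs along the fixed rail, +y along the loose rail (when square), z up; the plate fills -40..204 mm in x and y. Bare inside the L, but for a green circuit board (20 mm high) at x 115..185, y 137..187 mm and the motor.
- side_rail: Seat of the fixed rail (30 x 30 mm T-slot profile, 230 mm long). Origin: nominal inside corner on the plate's top, 6 mm above the bench; x along the rail, z up. The inner face is nominally the plane y = 0, but bolted through slotted holes it really lies anywhere from y -6 to +6 mm (truly parallel to x): feel for it. Rail top z 30, bolts to 37 mm. Over 20 N from the square would bend it.
- cross_rail: Loose rail, 30 x 30 x 196 mm, on one nipped bolt. Origin: bolt axis at plate top, 15 mm to -x, 45 mm to +y of the nominal corner. y along the rail (-41..155 mm); inner face = its plane x = 15 mm, give or take 5 mm (slotted hole): feel for it. Square when its axes parallel the fixed rail's; starts turned 0.035..0.09 rad clockwise (far end leans in to +x).
- cross_rail_bolt (a point): Head of the nipped bolt, 43 mm above the bench, on the loose rail's axis. The rail turns stiffly about it (0.3 N m friction: some 4 N at the end of the square's leg) and stays as left. A square slid along the fixed rail turns it till it lies flat on both sides of the bolt, then it stops firmly; rubbing on the fixed rail takes part of the push. Not over 20 N on this rail either.
- square: Orange printed square, about 0.2 kg: two legs 120 mm long, 14 thick, 25 high, joined by a diagonal bar as handle, open window between. Origin: underside, at the outer corner point (corner cut away, faces begin 10 mm from it). Outer faces: planes y = 0 and x = 0, legs at positive x and y. Home: its x along the fixed rail, y along the loose rail. Starts flat on the mat.
- square_grip (a point): Grip point in the middle of the square's diagonal bar (14 mm thick, 138 long, 38 high): 55 mm in x and y from the square's origin, 26 mm above its underside. Fingers close along the square's direction (1, 1), across the bar; 51 mm are free between the bar and the inside of the corner.
- mat: Dark blue silicone mat 260 x 260 x 3 mm, fixed to the bench; origin at the centre of its underside, top 3 mm above.
- motor: Bystander: small orange and copper motor, 28 mm across, 24 mm high (thin shaft to 36 mm), standing on the black plate beyond the square's place; origin at the centre of its underside.
- jar: Bystander: small jar with a black lid, 48 mm across, 55 mm high, on the bench; origin at the centre of its underside.
- driver: Bystander: screwdriver with a red handle, 170 mm long, lying on the bench beyond the mat; x along its length.
Mind the look-alikes: they are no part of the job. Of the things shaped like the square, the orange one is meant.

How it is judged:
By the outcome, as a careful person would: the job done as asked, in the order asked, and still so for the second after the job is handed in, with the robot touching nothing.
It also fails if it takes over 72 s, if anything falls off the work surface, if the arm or the gripper's body presses on something with over 40 N, if the wrist force passes 120 N, or if a joint passes its speed limit or range.

## Working session

There is one attempt and no reset: what is moved stays moved. The work goes in short steps, Python scripts to look and compute and a tool call to move; the robot and the scene stay as the last step left them, time stands still between calls to the robot, and variables do not carry over. Pictures are saved under pics/ and viewed, at most 10 in all, crops included, and the job is handed in when it is done.

Besides the shell and the picture viewer there is one more tool, called after ">>>" in YAML: its name, and indented under it one key for each argument. step_arm: Moves the arm, as the interface text tells. Its arguments: {"type":"object","properties":{"commands":{"type":"array","items":{"type":"array","items":{"type":"number"}}},"grip_force":{"type":"number"}},"required":["commands"]}

```bash
mkdir -p pics; ls
cat > h.py <<'E'
import numpy as np, cv2
from plant import readout, eyes, manip
def cam(name):
    i=eyes.camera_info(name); K=np.array([[i['fx'],0,i['cx']],[0,i['fy'],i['cy']],[0,0,1]])
    if 'T_tool_cam' in i:
        s=readout.get_state(); T=np.array(i['T_tool_cam']); R=np.array(s['orientation'])
        return K, R@T[:3,:3], R@T[:3,3]+np.array(s['tcp_pos'])
    return K, np.array(i['orientation']), np.array(i['position'])
def ray(c,px,z):
    K,R,p=c; px=np.atleast_2d(px).astype(float)
    d=(R@np.linalg.inv(K)@np.c_[px,np.ones(len(px))].T).T
    return p+d*((z-p[2])/d[:,2])[:,None]
def proj(c,P):
    K,R,p=c; q=(K@R.T@(np.atleast_2d(P)-p).T).T
    return q[:,:2]/q[:,2:]
E
python3 - <<'E'
from h import *
s=readout.get_state(); print({k:np.round(v,3).tolist() for k,v in s.items()})
ims=[]
for n in ['scene','side','wrist']:
    im=eyes.capture(n); cv2.imwrite(f'pics/{n}0.png',im)
    K,R,p=cam(n); print(n,np.round(p,3),np.round(R,2).tolist(),K[0,0])
E
```

```text
pics
{'clock': 0.0, 'joint_pos': [-80.352, 7.514, 85.33, 0.001, 87.261, -4.896], 'qvel': [-0.044, 0.011, -0.01, 0.037, 0.004, -0.026], 'joint_efforts': [-0.001, -56.941, -50.054, -0.0, 0.015, 0.0], 'tcp_pos': [0.151, -0.58, 0.241], 'orientation': [[0.968, 0.251, -0.0], [0.251, -0.968, 0.002], [0.0, -0.002, -1.0]], 'ft_force': [0.652, -0.306, -0.493], 'moment': [-0.038, 0.028, -0.015], 'grasp_force': 0.0, 'width': 0.085}
scene [ 0.966 -0.093  0.814] [[0.39, 0.76, -0.52], [0.92, -0.32, 0.22], [0.0, -0.56, -0.83]] 380.14695265252936
side [0.016 0.747 0.918] [[-0.79, -0.46, 0.39], [-0.61, 0.59, -0.54], [0.02, -0.67, -0.75]] 411.2063314731412
wrist [ 0.22  -0.561  0.373] [[0.25, -0.93, -0.27], [-0.97, -0.24, -0.07], [-0.0, 0.28, -0.96]] 326.29204660359034
```

View pics/scene0.png

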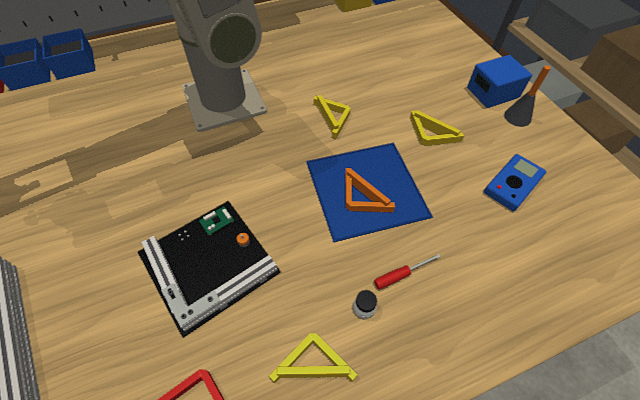

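View pics/side0.png

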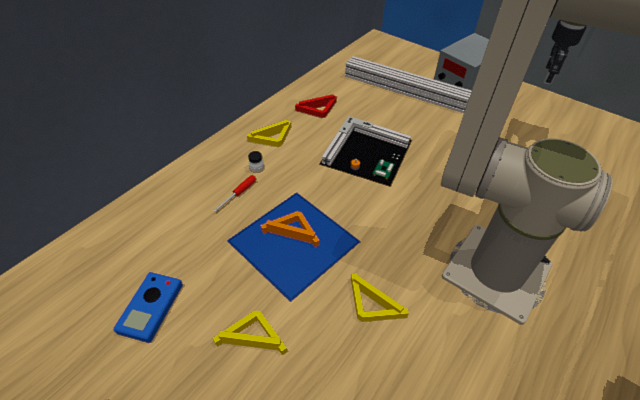

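View pics/wrist0.png

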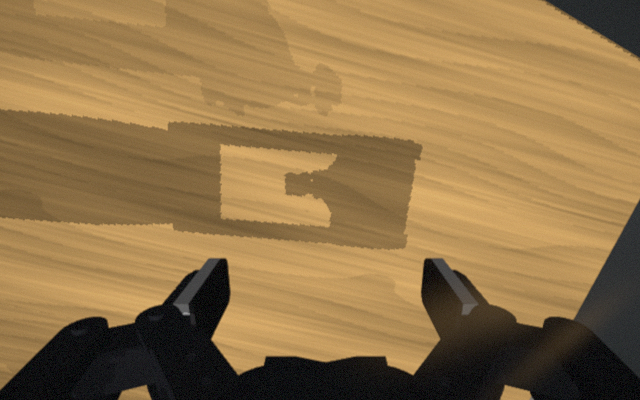

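Run:
```python
from h import *
c=cam('scene')
print('plate(z6)',ray(c,[(140,252),(230,202),(279,270),(184,333)],.006).round(3).tolist())
for n in ['scene','side']:
    im=cv2.imread(f'pics/{n}0.png'); c=cam(n); hsv=cv2.cvtColor(im,cv2.COLOR_BGR2HSV)
    print(n)
    for nm,lo,hi,z in [('mat',(105,140,60),(120,255,255),.003),('orange',(6,180,120),(16,255,255),.028)]:
        m=cv2.inRange(hsv,lo,hi); 
        cs,_=cv2.findContours(m,cv2.RETR_EXTERNAL,cv2.CHAIN_APPROX_NONE)
        for k in sorted(cs,key=cv2.contourArea)[::-1][:3]:
            if cv2.contourArea(k)<60: continue
            a=cv2.approxPolyDP(cv2.convexHull(k),4 if nm=='mat' else 2.5,True)[:,0]
            print(nm,cv2.contourArea(k),a.tolist(),ray(c,a,z)[:,:2].round(3).tolist())
```

```text
plate(z6) [[0.443, -0.32, 0.006], [0.388, -0.087, 0.006], [0.611, -0.035, 0.006], [0.667, -0.263, 0.006]]
scene
mat 7730.5 [[393, 143], [432, 217], [333, 241], [307, 161]] [[0.369, 0.397], [0.624, 0.365], [0.59, 0.11], [0.336, 0.145]]
mat 3852.5 [[91, 49], [91, 71], [11, 90], [0, 77], [0, 45], [80, 29]] [[-0.429, -0.364], [-0.302, -0.373], [-0.301, -0.617], [-0.385, -0.652], [-0.578, -0.659], [-0.573, -0.391]]
mat 2140.5 [[510, 55], [531, 76], [519, 96], [487, 107], [468, 88], [475, 67]] [[0.167, 0.972], [0.285, 0.963], [0.348, 0.862], [0.351, 0.737], [0.254, 0.736], [0.175, 0.821]]
orange 978.0 [[346, 168], [386, 197], [393, 207], [349, 205], [346, 202]] [[0.417, 0.224], [0.54, 0.277], [0.573, 0.278], [0.526, 0.181], [0.515, 0.178]]
orange 87.0 [[248, 236], [243, 243], [237, 241], [240, 233]] [[0.513, -0.074], [0.526, -0.09], [0.515, -0.102], [0.498, -0.089]]
side
mat 7025.5 [[296, 193], [358, 242], [290, 300], [228, 240]] [[0.589, 0.114], [0.337, 0.15], [0.37, 0.398], [0.622, 0.364]]
mat 3778.5 [[483, 0], [474, 31], [439, 50], [382, 30], [385, 0]] [[0.713, -1.598], [0.602, -1.229], [0.65, -0.955], [0.951, -0.955], [1.122, -1.258]]
mat 2487.0 [[180, 281], [150, 341], [114, 330], [150, 272]] [[0.623, 0.528], [0.553, 0.672], [0.64, 0.706], [0.704, 0.558]]
orange 279.0 [[311, 242], [269, 231], [264, 224], [267, 222], [311, 235]] [[0.427, 0.243], [0.54, 0.285], [0.567, 0.276], [0.565, 0.265], [0.442, 0.225]]
```

>>> step_arm:
  commands:
    - [0.085,0.039,-0.024,0,0]
    - [0.085,0.039,-0.024,0,0]
    - [0.085,0.039,-0.024,0,0]
    - [0.085,0.039,-0.024,0,0]
    - [0.085,0.039,-0.024,0,0]
    - [0.085,0.039,-0.024,0,0]
    - [0.085,0.039,-0.024,0,0]
    - [0.085,0.039,-0.024,0,0]
    - [0.085,0.039,-0.024,0,0]
    - [0.085,0.039,-0.024,0,0]

```text
clock: 1.15
tcp_pos: [0.4688, -0.2489, 0.2422]
orientation: [[0.968, 0.251, -0.0], [0.251, -0.968, 0.0], [-0.0, -0.0, -1.0]]
ft_force: [-0.2, -1.0, 0.4]
width: 0.0848
grasp_force: 0.0
```

>>> step_arm:
  commands:
    - [0.085,0.039,-0.024,0,0]
    - [0.085,0.039,-0.024,0,0]
    - [0.085,0,0,0,0]
    - [0.085,0,0,0,0]
    - [0.085,0,0,0,0]

```text
clock: 1.65
tcp_pos: [0.5307, -0.1851, 0.242]
orientation: [[0.968, 0.251, -0.001], [0.251, -0.968, -0.0], [-0.001, -0.0, -1.0]]
ft_force: [-0.4, 0.7, -0.5]
width: 0.085
grasp_force: 0.0
```

Run:
```python
from h import *
s=readout.get_state(); print(s['clock'],np.round(s['tcp_pos'],4),np.round(s['ft_force'],2))
c=cam('wrist'); im=eyes.capture('wrist'); np.savez('w1.npz',K=c[0],R=c[1],p=c[2]); cv2.imwrite('pics/w1.png',im)
```

```text
1.65 [ 0.5307 -0.1851  0.242 ] [-0.36  0.72 -0.47]
```

View pics/w1.png

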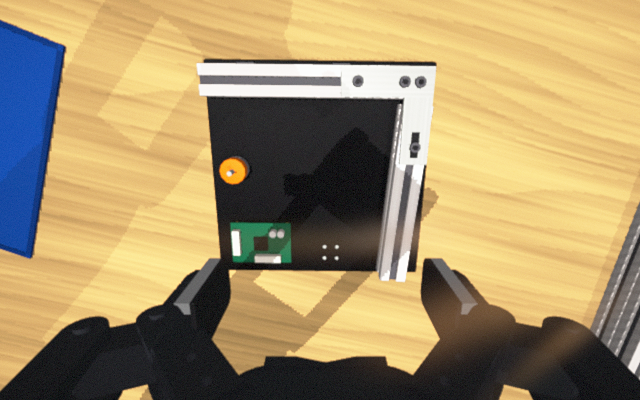

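Run:
```python
from h import *
d=np.load('w1.npz'); c=(d['K'],d['R'],d['p']); print(c[2].round(3))
im=cv2.imread('pics/w1.png'); g=cv2.cvtColor(im,cv2.COLOR_BGR2GRAY).astype(int)
for x in (240,300,380): print(x, g[58:110,x].tolist())
for y in (120,200,250): print(y, g[y,370:445].tolist())
# plate edges: black-> wood
bl=(g<60).astype(int)
L=[];B=[]
for y in range(185,215): L.append((205+np.argmax(g[y,200:260]<60)-5,y))
for y in range(110,150): L.append((200+np.argmax(g[y,200:260]<60),y))
Lw=ray(c,np.array(L),.006)
def fit(P):
    vx,vy,x0,y0=cv2.fitLine(np.float32(P[:,:2]),cv2.DIST_HUBER,0,1e-4,1e-4).ravel(); return (x0,y0),np.degrees(np.arctan2(vy,vx))
print('left edge',fit(Lw))
for x in list(range(295,375)): 
    col=g[255:285,x]; B.append((x,255+np.argmax(col>70)))
print('bottom',fit(ray(c,np.array(B),.006)))
T=[(x,58+np.argmax(g[58:75,x]<60)) for x in range(240,430,3)]
print('top(plate y-40 edge)',T[::8],fit(ray(c,np.array(T),.006)))
print('bolts z37+6',ray(c,[(358,81),(405,81),(421,81),(415,147)],.043).round(4).tolist())
```

```text
[ 0.601 -0.166  0.373]
240 [168, 101, 47, 55, 100, 182, 243, 249, 248, 248, 247, 248, 248, 248, 249, 250, 248, 194, 102, 100, 117, 113, 114, 115, 109, 117, 179, 242, 250, 248, 248, 248, 248, 248, 248, 248, 250, 232, 164, 76, 37, 43, 41, 44, 40, 42, 43, 36, 46, 44, 42, 46]
300 [179, 150, 87, 41, 36, 80, 229, 255, 253, 251, 252, 253, 253, 253, 253, 253, 253, 244, 183, 116, 116, 117, 119, 118, 120, 116, 123, 220, 248, 248, 248, 248, 249, 248, 249, 248, 249, 251, 228, 135, 59, 19, 33, 40, 42, 41, 32, 40, 40, 40, 46, 42]
380 [215, 210, 181, 107, 41, 35, 76, 227, 251, 249, 247, 246, 245, 244, 246, 247, 247, 246, 245, 246, 247, 248, 248, 247, 245, 246, 248, 247, 248, 248, 247, 248, 249, 250, 248, 247, 247, 249, 248, 214, 131, 67, 33, 37, 42, 45, 41, 40, 42, 43, 41, 38]
120 [42, 38, 38, 42, 44, 43, 39, 42, 43, 35, 42, 40, 39, 42, 40, 40, 37, 38, 35, 38, 38, 31, 32, 34, 37, 83, 116, 141, 176, 155, 118, 120, 190, 249, 246, 242, 240, 243, 241, 243, 245, 241, 242, 244, 244, 244, 244, 242, 242, 241, 243, 244, 241, 242, 244, 246, 244, 241, 241, 242, 241, 228, 226, 226, 227, 224, 222, 222, 222, 221
[... 587 characters left out ...]
6, 70, 72, 75, 118, 193, 218, 219, 218, 218, 217, 218, 220, 217, 215, 218, 217, 218, 219, 218, 218, 220, 219, 221, 221, 221, 222, 221, 222, 222, 222, 221]
left edge ((np.float32(0.516056), np.float32(-0.056995366)), np.float32(13.7711525))
bottom ((np.float32(0.41509718), np.float32(-0.22468847)), np.float32(-76.79546))
top(plate y-40 edge) [(240, np.int64(60)), (264, np.int64(60)), (288, np.int64(61)), (312, np.int64(61)), (336, np.int64(61)), (360, np.int64(62)), (384, np.int64(62)), (408, np.int64(62))] ((np.float32(0.64351296), np.float32(-0.1437926)), np.float32(-76.28008))
bolts z37+6 [[0.6323, -0.19, 0.043], [0.6434, -0.2332, 0.043], [0.6472, -0.2479, 0.043], [0.5868, -0.2625, 0.043]]
```

Run:
```python
from h import *
d=np.load('w1.npz'); c=(d['K'],d['R'],d['p'])
im=cv2.imread('pics/w1.png'); g=cv2.cvtColor(im,cv2.COLOR_BGR2GRAY).astype(float)
def fit(P):
    vx,vy,x0,y0=cv2.fitLine(np.float32(P[:,:2]),cv2.DIST_HUBER,0,1e-4,1e-4).ravel(); return np.array([x0,y0]),np.degrees(np.arctan2(vy,vx))
F=[]
for x in range(225,390,3):
    col=g[90:106,x]; k=np.argmax(col<150); F.append((x,90+k-1+(col[k-1]-150)/(col[k-1]-col[k])))
p,a=fit(ray(c,np.array(F),.036)); print('fixed inner',p,a)
Lr=[]
for y in list(range(105,145,3))+list(range(160,265,3)):
    x0=403-(y-98)*23/180; xs=int(x0)-5; r=g[y,xs:xs+12]; k=np.argmax(np.diff(r)[3:])+3; Lr.append((xs+k+.5,y))
q,b=fit(ray(c,np.array(Lr),.036)); print('loose inner',q,b)
th=np.radians(103.6); ex=np.array([np.cos(th),np.sin(th)]); ey=np.array([-ex[1],ex[0]])
# plate lines: x=204 at left edge pt, y=204 at bottom, y=-40 at top
l,bm,t=np.array([.51606,-.05700]),np.array([.4151,-.22469]),np.array([.6435,-.1438])
ox=l@ex-.204; print('y origin from bottom/top',bm@ey-.204,t@ey+.04); oy=(bm@ey-.204+t@ey+.04)/2
O=ox*ex+oy*ey; print('frame origin',O)
print('fixed inner y',p@ey-oy, 'loose point xy',q@ex-ox,q@ey-oy,'loose lean deg',b-(103.6+90-180))
for n,P in [('bolts',ray(c,[(358,81),(405,81),(421,81),(415,147)],.043)),('motor',ray(c,[(234,171)],.03))]: 
    print(n,[(round(v[:2]@ex-ox,4),round(v[:2]@ey-oy,4)) for v in P])
# scene estimate of motor, etc
```

```text
fixed inner [ 0.60502803 -0.1408572 ] -76.28597
loose inner [ 0.53919214 -0.2549142 ] 10.013298
y origin from bottom/top -0.5546269299471337 -0.551643468008142
frame origin [ 0.62715602 -0.24000801]
fixed inner y -0.0018069928232564703 loose point xy 0.006195781331015671 0.08900252929787372 loose lean deg -3.5867023
bolts [(np.float64(0.0474), np.float64(-0.0168)), (np.float64(0.0028), np.float64(-0.0174)), (np.float64(-0.0124), np.float64(-0.0176)), (np.float64(-0.0124), np.float64(0.0445))]
motor [(np.float64(0.1743), np.float64(0.0739))]
```

>>> step_arm:
  commands:
    - [0.085,0.007,-0.043,0,0]
    - [0.085,0.007,-0.043,0,0]
    - [0.085,0.007,-0.043,0,0]
    - [0.085,0.007,-0.043,0,0]
    - [0.085,0.007,-0.043,0,0]
    - [0.085,0.007,-0.043,0,0]
    - [0.085,0.007,-0.043,0,0]
    - [0.085,0.007,-0.043,0,0]
    - [0.085,0.007,-0.043,0,0]
    - [0.085,0.007,-0.043,0,0]

```text
clock: 2.7
tcp_pos: [0.4912, 0.2495, 0.2426]
orientation: [[0.969, 0.249, 0.001], [0.249, -0.969, -0.0], [0.001, 0.0, -1.0]]
ft_force: [1.3, -1.1, -0.4]
width: 0.085
grasp_force: 0.0
```

>>> step_arm:
  commands:
    - [0.06,0,0,0,-0.6]
    - [0.06,0,0,0,0]
    - [0.06,0,0,0,0]
    - [0.06,0,0,0,0]

```text
clock: 3.1
tcp_pos: [0.4916, 0.2478, 0.2424]
orientation: [[0.945, 0.328, 0.0], [0.328, -0.945, -0.0], [0.0, 0.0, -1.0]]
ft_force: [0.0, -0.7, 0.5]
width: 0.0602
grasp_force: 0.0
```

Run:
```python
from h import *
s=readout.get_state(); print(s['clock'],np.round(s['tcp_pos'],4),np.round(s['ft_force'],2),np.round(s['joint_pos'],1))
c=cam('wrist'); im=eyes.capture('wrist'); np.savez('w2.npz',K=c[0],R=c[1],p=c[2]); cv2.imwrite('pics/w2.png',im)
```

```text
3.1 [0.4916 0.2478 0.2424] [ 0.02 -0.66  0.5 ] [21.4 -0.2 93.2 -0.  86.9 92.3]
```

View pics/w2.png

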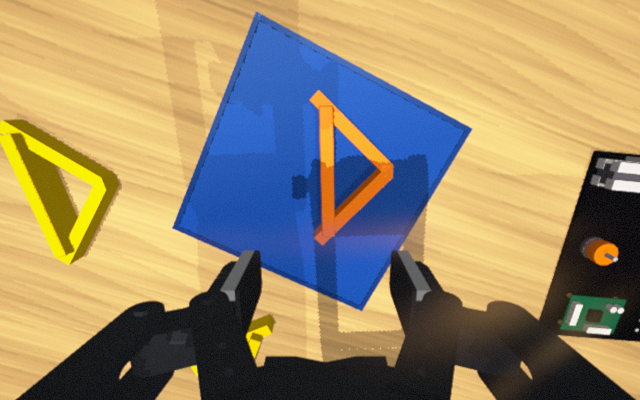

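Run:
```python
from h import *
d=np.load('w2.npz'); c=(d['K'],d['R'],d['p'])
im=cv2.imread('pics/w2.png'); hsv=cv2.cvtColor(im,cv2.COLOR_BGR2HSV)
m=cv2.inRange(hsv,(4,150,60),(18,255,255)); m[:, :300]=0; m[:,420:]=0; m[:80]=0; m[255:]=0
k=max(cv2.findContours(m,cv2.RETR_EXTERNAL,cv2.CHAIN_APPROX_NONE)[0],key=cv2.contourArea)[:,0]
def fit(P):
    vx,vy,x0,y0=cv2.fitLine(np.float32(P[:,:2]),cv2.DIST_HUBER,0,1e-4,1e-4).ravel(); return np.array([x0,y0]),np.array([vx,vy])
U=k[(k[:,0]>336)&(k[:,0]<385)&(k[:,1]<k[:,0]-392+170)]
L=k[(k[:,0]>336)&(k[:,0]<385)&(k[:,1]>560-k[:,0])]
print(len(U),len(L),U.min(0),U.max(0),L.min(0),L.max(0))
A=fit(ray(c,U,.028)); B=fit(ray(c,L,.028))
ang=lambda v:np.degrees(np.arctan2(v[1],v[0])); print('angles',ang(A[1]),ang(B[1]))
t=np.linalg.solve(np.c_[A[1],-B[1]],B[0]-A[0]); C=A[0]+t[0]*A[1]; print('corner',C)
hsvV=hsv[...,2]
for y in (140,170,200): print(hsvV[y,305:350].tolist())
Bar=k[(k[:,0]<330)&(k[:,1]>115)&(k[:,1]<222)]
b=fit(ray(c,Bar,.041)); print('bar outer edge',b[0],ang(b[1]))
mt=cv2.inRange(hsv,(105,140,40),(120,255,255)); kk=cv2.convexHull(max(cv2.findContours(mt,0,1)[0],key=cv2.contourArea)); q=cv2.approxPolyDP(kk,5,True)[:,0]
print(q.tolist(),ray(c,q,.003)[:,:2].round(4).tolist())
print('mat c from corners',ray(c,[(258,13),(471,128),(362,309),(175,227)],.003)[:,:2].mean(0))
```

```text
51 49 [337 109] [384 156] [337 185] [384 230]
angles 65.43151 -24.740734
corner [0.52506554 0.1775339 ]
[204, 202, 198, 202, 202, 204, 200, 203, 198, 191, 178, 183, 182, 182, 178, 255, 253, 252, 252, 252, 252, 251, 252, 251, 252, 252, 252, 254, 239, 133, 159, 203, 201, 200, 203, 202, 203, 200, 201, 201, 203, 199, 201, 194, 163]
[185, 191, 199, 198, 199, 181, 140, 127, 130, 131, 123, 115, 106, 113, 106, 129, 218, 228, 226, 227, 227, 225, 225, 227, 225, 226, 227, 228, 191, 111, 134, 132, 132, 131, 132, 134, 135, 133, 134, 129, 132, 131, 132, 135, 135]
[178, 192, 195, 199, 186, 159, 131, 132, 130, 128, 129, 117, 112, 111, 114, 96, 137, 216, 226, 225, 227, 224, 225, 225, 227, 226, 226, 227, 213, 130, 117, 120, 109, 111, 111, 108, 110, 114, 105, 84, 115, 132, 131, 131, 135]
bar outer edge [0.4935727  0.25416806] 20.025867
[[256, 13], [470, 129], [361, 309], [173, 227]] [[0.6245, 0.3685], [0.5913, 0.1133], [0.3372, 0.1463], [0.37, 0.4014]]
mat c from corners [0.48155389 0.25586432]
```

>>> step_arm:
  commands:
    - [0.06,0.006,0,0.03,-0.15]
    - [0.06,0,0,0.04,0]
    - [0.06,0,0,0.04,0]
    - [0.06,0,0,0.04,0]
    - [0.06,0,0,0.03,0]
    - [0.06,0,0,0.02,0]
    - [0.06,0,0,0.014,0]
    - [0.06,0,0,0.007,0]
    - [0.06,0,0,0,0]
    - [0.06,0,0,0,0]

```text
clock: 4.15
tcp_pos: [0.4978, 0.2515, 0.0225]
orientation: [[0.937, 0.35, 0.002], [0.35, -0.937, 0.001], [0.002, -0.0, -1.0]]
ft_force: [1.2, -0.3, 0.2]
width: 0.0598
grasp_force: 0.0
```

>>> step_arm:
  commands:
    - [0.04,0,0,0,0]
    - [0.02,0,0,0,0]
    - [0.01,0,0,0,0]
    - [0.01,0,0,0,0]
    - [0.01,0,0,0,0]
    - [0.01,0,0,0,0]
    - [0.01,0,0,0,0]
    - [0.01,0,0,0,0]
  grip_force: 60

```text
clock: 4.95
tcp_pos: [0.4975, 0.2515, 0.0222]
orientation: [[0.936, 0.351, 0.001], [0.351, -0.936, 0.0], [0.001, 0.0, -1.0]]
ft_force: [-1.1, -1.7, 6.0]
width: 0.0131
grasp_force: 59.5
```

>>> step_arm:
  commands:
    - [0.01,0,0,-0.004,0]
    - [0.01,0,0,-0.01,0]
    - [0.01,0,0,-0.016,0]
    - [0.01,0,0,-0.02,-0.4]
    - [0.01,0,0,-0.02,-0.8]
    - [0.01,0,0,-0.02,-0.9]
    - [0.01,0,0,-0.01,-0.9]
    - [0.01,0,0,0,-0.9]
    - [0.01,0,0,0,-0.6]
    - [0.01,0,0,0,-0.26]

```text
clock: 5.95
tcp_pos: [0.4971, 0.2514, 0.1228]
orientation: [[0.518, 0.855, 0.001], [0.855, -0.518, 0.001], [0.001, 0.001, -1.0]]
ft_force: [-0.3, -0.4, -2.6]
width: 0.0132
grasp_force: 58.5
```

>>> step_arm:
  commands:
    - [0.01,0,0,0,0]
    - [0.01,0,0,0,0]
    - [0.01,0,0,0,0]

```text
clock: 6.25
tcp_pos: [0.4969, 0.2513, 0.1217]
orientation: [[0.521, 0.853, 0.0], [0.853, -0.521, 0.0], [0.0, 0.0, -1.0]]
ft_force: [-1.1, -0.3, -3.3]
width: 0.0131
grasp_force: 58.5
```

```bash
cat >> h.py <<'E'
TH=np.radians(103.7); EX=np.array([np.cos(TH),np.sin(TH)]); EY=np.array([-EX[1],EX[0]]); O=np.array([.62716,-.2400])
def go(target):  # world xy -> tool shift
    s=readout.get_state(); R=np.array(s['orientation']); p=np.array(s['tcp_pos'])
    d=np.array([*target,p[2]])-p; v=R.T@d
    print('t',s['clock'],'tcp',p.round(4),'yaw',np.degrees(np.arctan2(R[1,0],R[0,0])).round(2),'F',np.round(s['ft_force'],1),'M',np.round(s['moment'],2),'tilt',R[:2,2].round(4),'shift',v.round(4))
E
python3 - <<'E'
from h import *
go(O+.0704*EX+.0652*EY)
im=eyes.capture('wrist'); cv2.imwrite('pics/w3.png',im)
E
```

```text
t 6.25 tcp [0.4969 0.2513 0.1217] yaw 58.57 F [-1.1 -0.3 -3.3] M [ 0.04  0.03 -0.  ] tilt [0.0004 0.0001] shift [-0.3479  0.2715 -0.    ]
```

View pics/w3.png

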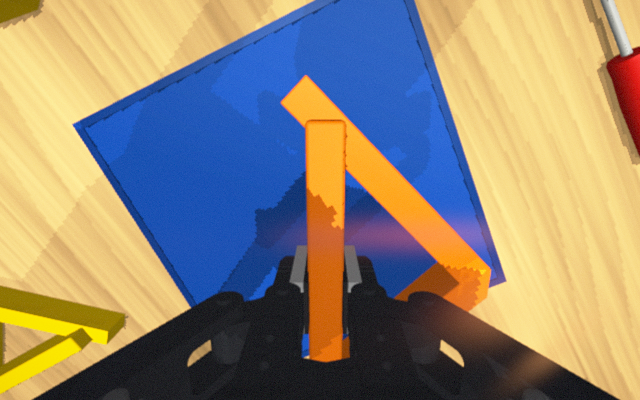

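>>> step_arm:
  commands:
    - [0.01,-0.02,0.016,0,0]
    - [0.01,-0.036,0.028,0,0]
    - [0.01,-0.036,0.028,0,0]
    - [0.01,-0.036,0.028,0,0]
    - [0.01,-0.036,0.028,0,0]
    - [0.01,-0.036,0.028,0,0]
    - [0.01,-0.036,0.028,0,0]
    - [0.01,-0.036,0.028,0,0]
    - [0.01,-0.036,0.028,0,0]
    - [0.01,-0.03,0.024,0,0]

```text
clock: 7.3
tcp_pos: [0.5461, -0.1773, 0.1215]
orientation: [[0.522, 0.853, 0.0], [0.853, -0.522, -0.0], [-0.0, 0.0, -1.0]]
ft_force: [0.8, 1.1, -2.4]
width: 0.013
grasp_force: 58.7
```

>>> step_arm:
  commands:
    - [0.01,-0.01,0.008,0,0]
    - [0.01,0,0,0,0]
    - [0.01,0,0,0,0]
    - [0.01,0,0,0,0]

```text
clock: 7.7
tcp_pos: [0.5477, -0.186, 0.1211]
orientation: [[0.52, 0.854, -0.0], [0.854, -0.52, 0.001], [0.0, -0.001, -1.0]]
ft_force: [1.5, 0.2, -2.1]
width: 0.0131
grasp_force: 58.8
```

Run:
```python
from h import *
go(O+.0704*EX+.0652*EY)
im=eyes.capture('scene'); cv2.imwrite('pics/s3.png',cv2.resize(im[150:350,100:360],None,fx=3,fy=3))
```

```text
t 7.7 tcp [ 0.5477 -0.186   0.1211] yaw 58.69 F [ 1.5  0.2 -2.1] M [-0.03  0.04  0.01] tilt [-0.0005  0.0007] shift [-0.0012  0.0001 -0.    ]
```

View pics/s3.png

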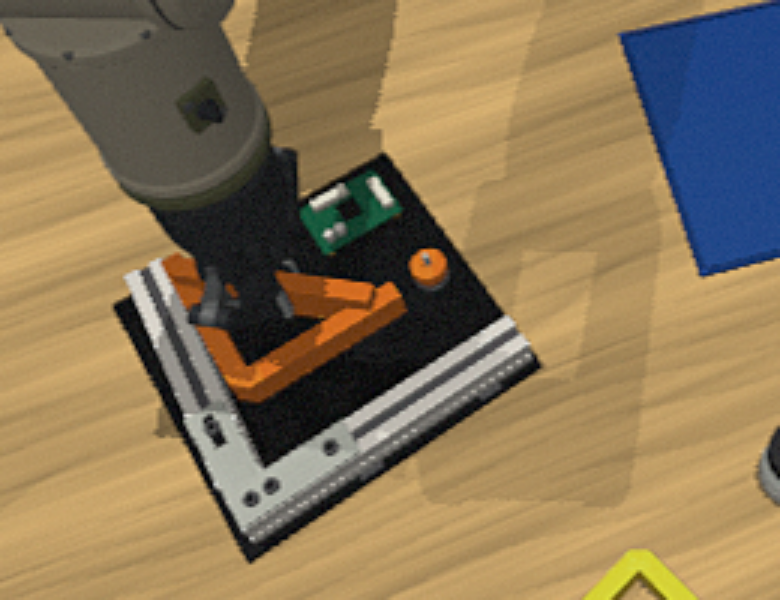

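>>> step_arm:
  commands:
    - [0.01,0,0,0.01,0]
    - [0.01,0,0,0.018,0]
    - [0.01,0,0,0.018,0]
    - [0.01,0,0,0.014,0]
    - [0.01,0,0,0.01,0]
    - [0.01,0,0,0.007,0]
    - [0.01,0,0,0.005,0]
    - [0.01,0,0,0,0]
    - [0.01,0,0,0,0]

```text
clock: 8.65
tcp_pos: [0.5482, -0.1877, 0.0398]
orientation: [[0.521, 0.854, 0.001], [0.854, -0.521, -0.0], [0.0, 0.001, -1.0]]
ft_force: [0.1, -0.6, -2.9]
width: 0.0129
grasp_force: 58.9
```

>>> step_arm:
  commands:
    - [0.01,0,0,0.003,0]
    - [0.01,0,0,0.003,0]
    - [0.01,0,0,0.003,0]
    - [0.01,0,0,0.002,0]
    - [0.01,0,0,0,0]
    - [0.01,0,0,0,0]

```text
clock: 9.25
tcp_pos: [0.5478, -0.1874, 0.0282]
orientation: [[0.521, 0.854, -0.0], [0.854, -0.521, 0.0], [0.0, -0.0, -1.0]]
ft_force: [-0.2, 0.3, -2.6]
width: 0.013
grasp_force: 58.9
```

Run:
```python
from h import *
go(O+.0704*EX+.0652*EY)
c=cam('wrist'); im=eyes.capture('wrist'); np.savez('w4.npz',K=c[0],R=c[1],p=c[2]); cv2.imwrite('pics/w4.png',im)
```

```text
t 9.25 tcp [ 0.5478 -0.1874  0.0282] yaw 58.62 F [-0.2  0.3 -2.6] M [0.   0.01 0.03] tilt [-0.0002  0.0001] shift [-0.     -0.0007  0.    ]
```

View pics/w4.png

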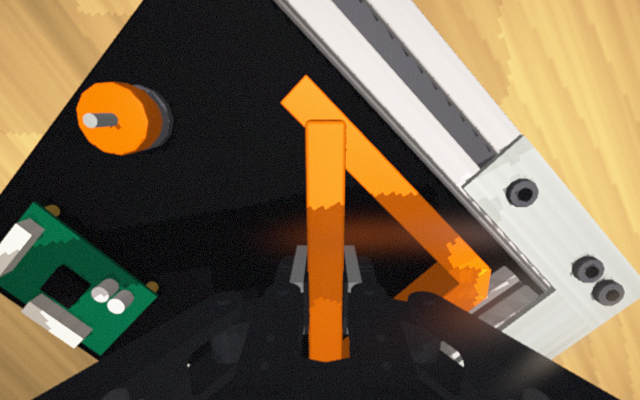

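Run:
```python
from h import *
d=np.load('w4.npz'); c=(d['K'],d['R'],d['p'])
im=cv2.imread('pics/w4.png'); hsv=cv2.cvtColor(im,cv2.COLOR_BGR2HSV); g=cv2.cvtColor(im,cv2.COLOR_BGR2GRAY).astype(float)
def fit(P):
    vx,vy,x0,y0=cv2.fitLine(np.float32(P[:,:2]),cv2.DIST_HUBER,0,1e-4,1e-4).ravel(); return np.array([x0,y0]),np.degrees(np.arctan2(vy,vx))
m=cv2.inRange(hsv,(4,150,60),(20,255,255))
E=[];
for y in range(90,245,2):
    r=np.where(m[y,280:500])[0]; E.append((280+r.max()+.5,y))
p,a=fit(ray(c,np.array(E),.034)); print(E[::15],p,a)
Rr=[]
for y in range(20,170,2):
    x0=int(275+y*278/290); row=g[y,x0-8:x0+30]; k=np.argmax(row>215) ; Rr.append((x0-8+k-1+(215-row[k-1])/(row[k]-row[k-1]),y))
q,b=fit(ray(c,np.array(Rr),.036)); print(Rr[::15],q,b)
```

```text
[(np.float64(322.5), 90), (np.float64(350.5), 120), (np.float64(379.5), 150), (np.float64(407.5), 180), (np.float64(436.5), 210), (np.float64(464.5), 240)] [ 0.5974785  -0.15819861] -76.56457
[(np.float64(306.55555555555554), 20), (np.float64(333.47058823529414), 50), (np.float64(360.7241379310345), 80), (np.float64(388.61538461538464), 110), (np.float64(415.7843137254902), 140)] [ 0.6044023  -0.13557908] -76.356155
```

>>> step_arm:
  commands:
    - [0.01,0.002,0.002,0,-0.02]
    - [0.01,0.002,0.002,0,0]
    - [0.01,0.0015,0.0015,0,0]
    - [0.01,0.001,0.001,0,0]
    - [0.01,0.0005,0.0005,0,0]
    - [0.01,0,0,0,0]
    - [0.01,0,0,0,0]

```text
clock: 10.0
tcp_pos: [0.5573, -0.185, 0.0282]
orientation: [[0.518, 0.855, -0.0], [0.855, -0.518, 0.0], [-0.0, -0.0, -1.0]]
ft_force: [0.4, -0.7, -2.9]
width: 0.0132
grasp_force: 58.9
```

>>> step_arm:
  commands:
    - [0.01,0.0003,0.0003,0,0]
    - [0.01,0.0003,0.0003,0,0]
    - [0.01,0,0,0,0]

```text
clock: 10.3
tcp_pos: [0.5583, -0.1849, 0.0283]
orientation: [[0.518, 0.855, 0.0], [0.855, -0.518, -0.0], [0.0, 0.0, -1.0]]
ft_force: [-0.1, -0.2, -1.7]
width: 0.013
grasp_force: 58.9
```

>>> step_arm:
  commands:
    - [0.01,0.0003,0.0003,0,0]
    - [0.01,0.0003,0.0003,0,0]
    - [0.01,0,0,0,0]

```text
clock: 10.6
tcp_pos: [0.5592, -0.1847, 0.0283]
orientation: [[0.518, 0.855, 0.0], [0.855, -0.518, -0.0], [0.0, 0.0, -1.0]]
ft_force: [0.1, 0.3, -2.2]
width: 0.0132
grasp_force: 58.8
```

>>> step_arm:
  commands:
    - [0.01,0.0003,0.0003,0,0]
    - [0.01,0,0,0,0]
    - [0.01,0,0,0,0]

```text
clock: 10.9
tcp_pos: [0.5594, -0.1846, 0.0282]
orientation: [[0.518, 0.855, -0.0], [0.855, -0.518, 0.0], [-0.0, -0.0, -1.0]]
ft_force: [-0.8, -0.1, -2.9]
width: 0.0129
grasp_force: 58.8
```

>>> step_arm:
  commands:
    - [0.01,0.0003,0.0003,0,0]
    - [0.01,0,0,0,0]
    - [0.01,0,0,0,0]

```text
clock: 11.2
tcp_pos: [0.5595, -0.1846, 0.0282]
orientation: [[0.518, 0.855, -0.001], [0.855, -0.518, -0.0], [-0.0, -0.001, -1.0]]
ft_force: [-5.4, -0.6, 0.2]
width: 0.0133
grasp_force: 59.1
```

>>> step_arm:
  commands:
    - [0.01,0.0003,0.0003,0,0]
    - [0.01,0,0,0,0]
    - [0.01,0,0,0,0]

```text
clock: 11.5
tcp_pos: [0.5595, -0.1846, 0.0281]
orientation: [[0.518, 0.855, -0.002], [0.855, -0.518, -0.0], [-0.001, -0.002, -1.0]]
ft_force: [-6.7, -2.4, 1.2]
width: 0.0133
grasp_force: 59.4
```

>>> step_arm:
  commands:
    - [0.01,0.0003,0.0003,0,0]
    - [0.01,0,0,0,0]
    - [0.01,0,0,0,0]

```text
clock: 11.8
tcp_pos: [0.5595, -0.1846, 0.0282]
orientation: [[0.518, 0.855, -0.003], [0.855, -0.518, -0.0], [-0.001, -0.002, -1.0]]
ft_force: [-9.8, -1.6, 3.6]
width: 0.0132
grasp_force: 59.7
```

```bash
cat >> h.py <<'E'
def st():
    s=readout.get_state(); R=np.array(s['orientation']); p=np.array(s['tcp_pos']); f=np.array(s['ft_force'])
    print('t',round(s['clock'],2),'frame xy mm',((p[:2]-O)@np.c_[EX,EY]*1e3).round(2),'z',p[2].round(4),'yaw',np.degrees(np.arctan2(R[1,0],R[0,0])).round(3),
      'Fx,Fy frame',(f[:2]@np.c_[EX,EY]).round(1),'Fz',f[2].round(1),'M frame',(np.array(s['moment'])[:2]@np.c_[EX,EY]).round(2),'Mz',round(s['moment'][2],3),'tilt',R[:2,2].round(4))
E
python3 -c "
from h import *
st()"
```

```text
t 11.8 frame xy mm [69.84 52.62] z 0.0282 yaw 58.773 Fx,Fy frame [0.7 9.9] Fz 3.6 M frame [ 1.35 -0.03] Mz 0.082 tilt [-0.0026 -0.0001]
```

>>> step_arm:
  commands:
    - [0.01,-0.0003,-0.0003,0,0]
    - [0.01,-0.0004,0.0004,0,0]
    - [0.01,-0.0006,0.0006,0,0]
    - [0.01,-0.0006,0.0006,0,0]
    - [0.01,-0.0006,0.0006,0,0]
    - [0.01,-0.0006,0.0006,0,0]
    - [0.01,-0.0006,0.0006,0,0]
    - [0.01,0,0,0,0]

```text
clock: 12.6
tcp_pos: [0.5604, -0.1884, 0.0274]
orientation: [[0.518, 0.855, -0.002], [0.855, -0.518, 0.001], [-0.0, -0.003, -1.0]]
ft_force: [-5.4, 0.9, -3.0]
width: 0.0129
grasp_force: 58.8
```

```bash
python3 -c "
from h import *
st()"
```

```text
t 12.6 frame xy mm [65.95 52.63] z 0.0274 yaw 58.783 Fx,Fy frame [2.1 5. ] Fz -3.0 M frame [ 0.74 -0.34] Mz 0.068 tilt [-0.0024  0.0013]
```

>>> step_arm:
  commands:
    - [0.01,-0.0005,0.0005,0,0]
    - [0.01,-0.0005,0.0005,0,0]
    - [0.01,-0.0005,0.0005,0,0]
    - [0.01,-0.0005,0.0005,0,0]
    - [0.01,0,0,0,0]

```text
clock: 13.1
tcp_pos: [0.5611, -0.1911, 0.0274]
orientation: [[0.518, 0.855, -0.002], [0.855, -0.518, 0.001], [-0.0, -0.003, -1.0]]
ft_force: [-4.9, 0.7, -2.4]
width: 0.013
grasp_force: 58.9
```

```bash
python3 -c "
from h import *
st()"
```

```text
t 13.1 frame xy mm [63.16 52.63] z 0.0274 yaw 58.78 Fx,Fy frame [1.8 4.6] Fz -2.4 M frame [ 0.8  -0.45] Mz 0.115 tilt [-0.0024  0.0014]
```

>>> step_arm:
  commands:
    - [0.01,-0.0005,0.0005,0,0]
    - [0.01,-0.0005,0.0005,0,0]
    - [0.01,-0.0005,0.0005,0,0]
    - [0.01,0,0,0,0]

```text
clock: 13.5
tcp_pos: [0.5613, -0.1924, 0.0273]
orientation: [[0.518, 0.855, -0.003], [0.855, -0.518, 0.003], [0.001, -0.004, -1.0]]
ft_force: [-5.9, 5.4, -1.4]
width: 0.0129
grasp_force: 59.2
```

```bash
python3 -c "
from h import *
st()"
```

```text
t 13.5 frame xy mm [61.87 52.73] z 0.0273 yaw 58.782 Fx,Fy frame [6.6 4.4] Fz -1.4 M frame [ 0.9  -1.01] Mz -0.118 tilt [-0.0032  0.0026]
```

>>> step_arm:
  commands:
    - [0.01,-0.0004,0.0006,0,0]
    - [0.01,-0.0004,0.0006,0,0]
    - [0.01,-0.0005,0.0005,0,0]
    - [0.01,0,0,0,0]

```text
clock: 13.9
tcp_pos: [0.5617, -0.1943, 0.027]
orientation: [[0.518, 0.855, -0.004], [0.855, -0.518, 0.003], [0.0, -0.005, -1.0]]
ft_force: [-6.8, 5.2, -0.6]
width: 0.0133
grasp_force: 59.1
```

```bash
python3 -c "
from h import *
st()"
```

```text
t 13.9 frame xy mm [59.95 52.78] z 0.027 yaw 58.781 Fx,Fy frame [6.7 5.4] Fz -0.6 M frame [ 1.07 -1.05] Mz -0.14 tilt [-0.004   0.0029]
```

>>> step_arm:
  commands:
    - [0.01,-0.0004,0.0006,0,0]
    - [0.01,-0.0004,0.0006,0,0]
    - [0.01,-0.0005,0.0005,0,0]
    - [0.01,0,0,0,0]

```text
clock: 14.3
tcp_pos: [0.562, -0.1957, 0.0268]
orientation: [[0.518, 0.855, -0.005], [0.855, -0.518, 0.004], [0.001, -0.006, -1.0]]
ft_force: [-8.9, 7.6, -0.2]
width: 0.0135
grasp_force: 59.5
```

```bash
python3 -c "
from h import *
st()"
```

```text
t 14.3 frame xy mm [58.51 52.77] z 0.0268 yaw 58.785 Fx,Fy frame [9.5 6.8] Fz -0.2 M frame [ 1.16 -1.39] Mz -0.209 tilt [-0.005   0.0039]
```

>>> step_arm:
  commands:
    - [0.01,0,0.0006,0,0]
    - [0.01,-0.0003,0.0003,0,0]
    - [0.01,0,0,0,0]

```text
clock: 14.6
tcp_pos: [0.5621, -0.1957, 0.0268]
orientation: [[0.518, 0.855, -0.006], [0.855, -0.518, 0.005], [0.001, -0.008, -1.0]]
ft_force: [-13.3, 10.4, 4.1]
width: 0.013
grasp_force: 60.1
```

```bash
python3 -c "
from h import *
st()"
```

```text
t 14.6 frame xy mm [58.43 52.7 ] z 0.0268 yaw 58.796 Fx,Fy frame [13.2 10.5] Fz 4.1 M frame [ 1.56 -1.97] Mz -0.173 tilt [-0.0063  0.0049]
```

>>> step_arm:
  commands:
    - [0.01,0,0.0004,0,0]
    - [0.01,0,0,0,0]
    - [0.01,0,0,0,0]

```text
clock: 14.9
tcp_pos: [0.5621, -0.1957, 0.0267]
orientation: [[0.518, 0.855, -0.007], [0.855, -0.518, 0.005], [0.001, -0.009, -1.0]]
ft_force: [-14.7, 10.9, 5.3]
width: 0.0133
grasp_force: 60.4
```

```bash
python3 -c "
from h import *
st()
c=cam('wrist'); im=eyes.capture('wrist'); np.savez('w5.npz',K=c[0],R=c[1],p=c[2]); cv2.imwrite('pics/w5.png',im)
im=eyes.capture('scene'); cv2.imwrite('pics/s5.png',im)"
```

```text
t 14.9 frame xy mm [58.43 52.71] z 0.0267 yaw 58.803 Fx,Fy frame [14.1 11.7] Fz 5.3 M frame [ 1.78 -2.18] Mz -0.134 tilt [-0.0071  0.0053]
```

View pics/w5.png

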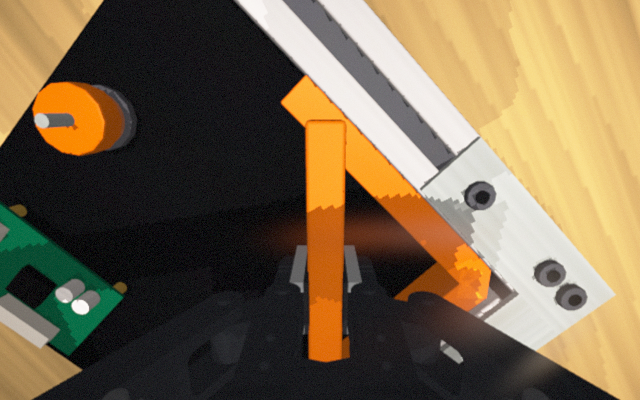

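>>> step_arm:
  commands:
    - [0.01,0,0,0,0]
    - [0.01,0,0,0,0]
    - [0.01,0,0,0,0]
    - [0.01,0,0,0,0]
    - [0.01,0,0,0,0]
    - [0.01,0,0,0,0]
    - [0.01,0,0,0,0]
    - [0.01,0,0,0,0]

```text
clock: 15.8
tcp_pos: [0.5621, -0.1957, 0.0267]
orientation: [[0.518, 0.855, -0.007], [0.855, -0.518, 0.005], [0.001, -0.009, -1.0]]
ft_force: [-13.8, 11.8, 5.0]
width: 0.0131
grasp_force: 60.4
```

```bash
python3 -c "
from h import *
st()
d=np.load('w5.npz'); c=(d['K'],d['R'],d['p'])
im=cv2.imread('pics/w5.png'); hsv=cv2.cvtColor(im,cv2.COLOR_BGR2HSV)
m=cv2.inRange(hsv,(4,150,60),(20,255,255))
E=[(280+np.where(m[y,280:500])[0].max()+.5,y) for y in range(85,180,2)]
P=ray(c,np.array(E),.0325)[:,:2]; v=cv2.fitLine(np.float32(P),cv2.DIST_HUBER,0,1e-4,1e-4).ravel(); print('leg angle',np.degrees(np.arctan2(v[1],v[0])))
im=cv2.imread('pics/s5.png'); cv2.imwrite('pics/s5c.png',cv2.resize(im[190:350,110:300],None,fx=4,fy=3.5))
"
```

```text
t 15.8 frame xy mm [58.43 52.72] z 0.0267 yaw 58.799 Fx,Fy frame [14.8 10.6] Fz 5.0 M frame [ 1.69 -2.21] Mz -0.159 tilt [-0.0071  0.0053]
leg angle -76.4653
```

View pics/s5c.png

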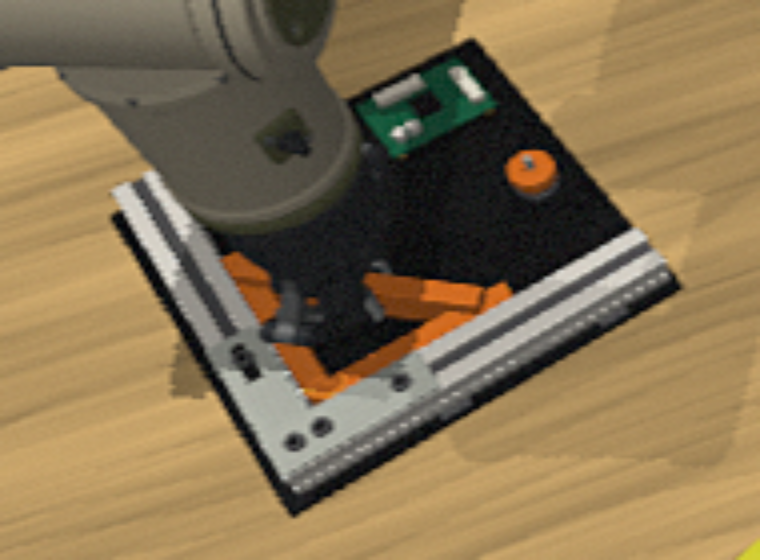

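>>> step_arm:
  commands:
    - [0.01,0,0,0,0]
    - [0.01,0,0,0,0]
    - [0.01,0,0,0,0]
    - [0.01,0,0,0,0]
    - [0.01,0,-0.0005,0,0]
    - [0.01,0,-0.0005,0,0]
    - [0.01,0,-0.0005,0,0]
    - [0.01,0,-0.0005,0,0]
    - [0.01,0,-0.0005,0,0]
    - [0.01,0,0,0,0]

```text
clock: 16.8
tcp_pos: [0.562, -0.1957, 0.027]
orientation: [[0.518, 0.855, -0.002], [0.855, -0.518, 0.003], [0.001, -0.003, -1.0]]
ft_force: [-2.4, 5.2, -5.1]
width: 0.013
grasp_force: 58.8
```

```bash
python3 -c "
from h import *
st()"
```

```text
t 16.8 frame xy mm [58.51 52.76] z 0.027 yaw 58.787 Fx,Fy frame [5.6 1.1] Fz -5.1 M frame [ 0.3 -1. ] Mz -0.135 tilt [-0.0023  0.0029]
```

>>> step_arm:
  commands:
    - [0.01,0,-0.0006,0,0]
    - [0.01,0,-0.001,0,0]
    - [0.01,0,-0.002,0,0]
    - [0.01,0,-0.003,0,0]
    - [0.01,0,-0.004,0,0]
    - [0.01,0,-0.003,0,0]
    - [0.01,0,-0.001,0,0]
    - [0.01,0,0,0,0]
    - [0.01,0,0,0,0]

```text
clock: 17.7
tcp_pos: [0.5507, -0.19, 0.0284]
orientation: [[0.518, 0.855, 0.0], [0.855, -0.518, -0.0], [0.0, 0.0, -1.0]]
ft_force: [-0.4, 0.4, -1.6]
width: 0.0131
grasp_force: 59.1
```

```bash
python3 -c "
from h import *
st()"
```

```text
t 17.7 frame xy mm [66.66 62.48] z 0.0284 yaw 58.779 Fx,Fy frame [0.5 0.3] Fz -1.6 M frame [ 0.05 -0.08] Mz 0.007 tilt [ 0.0003 -0.0002]
```

>>> step_arm:
  commands:
    - [0.01,0,0,-0.003,0]
    - [0.01,0,0,-0.008,0]
    - [0.01,0,0,-0.014,0]
    - [0.01,0,0,-0.02,0]
    - [0.01,0,0,-0.02,0]
    - [0.01,0,0,-0.02,0]
    - [0.01,0,0,-0.01,0]
    - [0.01,0,0,-0.005,0]
    - [0.01,0.012,-0.01,0,0]
    - [0.01,0.024,-0.021,0,0]

```text
clock: 18.7
tcp_pos: [0.5423, -0.1434, 0.1277]
orientation: [[0.52, 0.854, -0.001], [0.854, -0.52, -0.0], [-0.0, -0.0, -1.0]]
ft_force: [0.6, 0.8, -3.2]
width: 0.0127
grasp_force: 59.3
```

>>> step_arm:
  commands:
    - [0.01,0.034,-0.03,0,0]
    - [0.01,0.036,-0.031,0,0]
    - [0.01,0.036,-0.031,0,0]
    - [0.01,0.036,-0.031,0,0]
    - [0.01,0.036,-0.031,0,0]
    - [0.01,0.036,-0.031,0,0]
    - [0.01,0.034,-0.03,0,0]
    - [0.01,0.025,-0.022,0,0]
    - [0.01,0.015,-0.013,0,0]
    - [0.01,0.008,-0.006,0,0]

```text
clock: 19.7
tcp_pos: [0.4751, 0.2448, 0.127]
orientation: [[0.516, 0.857, -0.002], [0.857, -0.516, -0.0], [-0.001, -0.002, -1.0]]
ft_force: [-0.3, -0.5, -1.9]
width: 0.0132
grasp_force: 59.3
```

>>> step_arm:
  commands:
    - [0.01,0,0,0,0]
    - [0.01,0,0,0,0]
    - [0.01,0,0,0,0]

```text
clock: 20.0
tcp_pos: [0.4773, 0.2416, 0.128]
orientation: [[0.519, 0.855, -0.0], [0.855, -0.519, -0.001], [-0.001, -0.0, -1.0]]
ft_force: [-0.9, 0.3, -2.0]
width: 0.0132
grasp_force: 59.2
```

Run:
```python
from h import *
go((.474,.2596))
im=eyes.capture('scene'); cv2.imwrite('pics/s6.png',im)
g0=cv2.cvtColor(cv2.imread('pics/scene0.png'),6).astype(float); g=cv2.cvtColor(im,6).astype(float); c=cam('scene')
# compare loose rail: dark slot line on the rail top: print rows
def P(x,y): 
    w=O+x*EX+y*EY; return proj(c,[w[0],w[1],.036])[0]
for y in (.06,.10,.14,.18):
    xs=np.arange(-.045,.035,.003)
    for n,G in (('before',g0),('now',g)):
        v=[cv2.getRectSubPix(G.astype('float32'),(1,1),tuple(map(float,P(x,y))))[0,0] for x in xs]
        print(y,n,np.round(v).astype(int).tolist())
```

```text
t 20.0 tcp [0.4773 0.2416 0.128 ] yaw 58.71 F [-0.9  0.3 -2. ] M [-0.01 -0.04 -0.04] tilt [-0.0004 -0.0005] shift [ 0.0136 -0.0121 -0.    ]
0.06 before [155, 154, 158, 138, 8, 52, 167, 168, 167, 149, 120, 128, 170, 164, 158, 157, 147, 64, 20, 24, 18, 27, 27, 19, 25, 21, 22]
0.06 now [160, 159, 162, 137, 13, 55, 171, 174, 173, 154, 122, 133, 175, 166, 165, 144, 114, 20, 15, 29, 23, 22, 20, 26, 28, 24, 29]
0.1 before [142, 145, 150, 133, 31, 19, 18, 156, 204, 203, 189, 79, 70, 125, 204, 202, 206, 121, 43, 20, 28, 17, 22, 22, 26, 21, 18]
0.1 now [146, 148, 154, 137, 33, 13, 179, 207, 208, 185, 64, 73, 127, 216, 206, 214, 114, 18, 24, 26, 19, 22, 26, 29, 22, 22, 27]
0.14 before [161, 164, 170, 139, 6, 22, 18, 15, 184, 203, 200, 178, 65, 69, 134, 207, 198, 184, 79, 27, 13, 19, 24, 22, 22, 24, 28]
0.14 now [166, 167, 174, 147, 4, 14, 155, 207, 207, 181, 63, 73, 126, 206, 206, 198, 116, 17, 12, 27, 24, 20, 23, 23, 22, 21, 23]
0.18 before [136, 138, 145, 109, 14, 12, 18, 20, 53, 185, 199, 197, 130, 68, 67, 172, 202, 199, 167, 57, 22, 19, 16, 16, 16, 11, 22]
0.18 now [139, 141, 150, 111, 12, 3, 150, 206, 202, 184, 72, 72, 130, 205, 202, 200, 119, 22, 12, 20, 27, 21, 24, 15, 16, 17, 23]
```

>>> step_arm:
  commands:
    - [0.01,0.007,-0.006,0.01,0]
    - [0.01,0.007,-0.006,0.018,0]
    - [0.01,0,0,0.02,0]
    - [0.01,0,0,0.02,0]
    - [0.01,0,0,0.014,0]
    - [0.01,0,0,0.009,0]
    - [0.01,0,0,0.006,0]
    - [0.01,0,0,0.003,0]
    - [0.01,0,0,0,0]
    - [0.01,0,0,0,0]

```text
clock: 21.05
tcp_pos: [0.4748, 0.2612, 0.029]
orientation: [[0.518, 0.855, 0.001], [0.855, -0.518, 0.001], [0.001, 0.001, -1.0]]
ft_force: [0.4, 1.0, -3.1]
width: 0.0132
grasp_force: 59.3
```

>>> step_arm:
  commands:
    - [0.01,0,0,0.001,0]
    - [0.01,0,0,0.001,0]
    - [0.01,0,0,0.001,0]
    - [0.01,0,0,0.001,0]
    - [0.01,0,0,0,0]
    - [0.01,0,0,0,0]

```text
clock: 21.65
tcp_pos: [0.4741, 0.2609, 0.0242]
orientation: [[0.518, 0.855, -0.0], [0.855, -0.518, -0.0], [-0.0, -0.0, -1.0]]
ft_force: [-0.9, -0.0, -2.5]
width: 0.0131
grasp_force: 59.3
```

```bash
python3 -c "
from h import *
go((.474,.2596))"
```

```text
t 21.65 tcp [0.4741 0.2609 0.0242] yaw 58.78 F [-0.9 -0.  -2.5] M [ 0.    0.06 -0.02] tilt [-0.0001 -0.    ] shift [-0.0012  0.0006  0.    ]
```

>>> step_arm:
  commands:
    - [0.01,0,0,0.0007,0]
    - [0.01,0,0,0.0005,0]
    - [0.01,0,0,0,0]
    - [0.01,0,0,0,0]

```text
clock: 22.05
tcp_pos: [0.4742, 0.261, 0.0231]
orientation: [[0.518, 0.855, -0.0], [0.855, -0.518, -0.0], [-0.0, -0.0, -1.0]]
ft_force: [0.1, 0.5, -2.7]
width: 0.013
grasp_force: 59.3
```

>>> step_arm:
  commands:
    - [0.01,0,0,0.0005,0]
    - [0.01,0,0,0.0003,0]
    - [0.01,0,0,0,0]
    - [0.01,0,0,0,0]

```text
clock: 22.45
tcp_pos: [0.4742, 0.261, 0.0223]
orientation: [[0.518, 0.855, 0.0], [0.855, -0.518, 0.0], [0.0, 0.0, -1.0]]
ft_force: [-0.4, 0.8, -1.4]
width: 0.0129
grasp_force: 59.3
```

>>> step_arm:
  commands:
    - [0.01,0,0,0.0003,0]
    - [0.01,0,0,0.0002,0]
    - [0.01,0,0,0,0]
    - [0.01,0,0,0,0]

```text
clock: 22.85
tcp_pos: [0.4742, 0.261, 0.0222]
orientation: [[0.518, 0.855, -0.0], [0.855, -0.518, 0.0], [-0.0, -0.0, -1.0]]
ft_force: [-2.5, -2.7, 5.5]
width: 0.013
grasp_force: 60.4
```

>>> step_arm:
  commands:
    - [0.013,0,0,0,0]
    - [0.016,0,0,0,0]
    - [0.02,0,0,0,0]
    - [0.028,0,0,0,0]
    - [0.036,0,0,0,0]
    - [0.044,0,0,0,0]
    - [0.05,0,0,0,0]
    - [0.05,0,0,0,0]
  grip_force: 20

```text
clock: 23.65
tcp_pos: [0.4742, 0.261, 0.0218]
orientation: [[0.518, 0.855, 0.0], [0.855, -0.518, -0.0], [-0.0, 0.0, -1.0]]
ft_force: [-0.2, 0.3, 0.3]
width: 0.0502
grasp_force: 0.0
```

>>> step_arm:
  commands:
    - [0.05,0,0,-0.003,0]
    - [0.05,0,0,-0.01,0]
    - [0.05,0,0,-0.02,0]
    - [0.05,0,0,-0.03,0]
    - [0.05,0,0,-0.04,0]
    - [0.05,0,0,-0.04,0]
    - [0.05,0,0,-0.04,0]
    - [0.05,0,0,-0.03,0]
    - [0.05,0,0,0,0]
    - [0.05,0,0,0,0]

```text
clock: 24.65
tcp_pos: [0.4747, 0.2612, 0.2365]
orientation: [[0.518, 0.855, 0.003], [0.855, -0.518, 0.001], [0.002, 0.002, -1.0]]
ft_force: [-0.4, -0.2, -1.4]
width: 0.0499
grasp_force: 0.0
```

Run:
```python
from h import *
s=readout.get_state(); print(s['clock'],np.round(s['tcp_pos'],4),s['width'])
c=cam('wrist'); im=eyes.capture('wrist'); hsv=cv2.cvtColor(im,cv2.COLOR_BGR2HSV)
m=cv2.inRange(hsv,(4,150,60),(18,255,255)); ks=sorted(cv2.findContours(m,0,1)[0],key=cv2.contourArea)
for k in ks[-2:]:
    a=cv2.approxPolyDP(cv2.convexHull(k),5,True)[:,0]; print(cv2.contourArea(k),a.tolist(),ray(c,a,.028)[:,:2].round(3).tolist())
mt=cv2.inRange(hsv,(105,140,40),(120,255,255)); q=cv2.approxPolyDP(cv2.convexHull(max(cv2.findContours(mt,0,1)[0],key=cv2.contourArea)),5,True)[:,0]
print('mat',ray(c,q,.003)[:,:2].round(3).tolist())
# change check: scene before/now
a=cv2.imread('pics/scene0.png'); b=eyes.capture('scene'); c=cam('scene')
for x0,y0,x1,y1,n in [(345,280,385,325,'jar'),(370,250,445,292,'driver'),(230,228,256,250,'motor'),(195,200,236,236,'board')]:
    print(n,np.abs(a[y0:y1,x0:x1].astype(int)-b[y0:y1,x0:x1]).mean().round(1))
```

```text
24.65 [0.4747 0.2612 0.2365] 0.04992379850020717
21.5 [[580, 145], [563, 138], [554, 67], [559, 65], [593, 137]] [[0.719, 0.156], [0.706, 0.172], [0.722, 0.241], [0.727, 0.241], [0.733, 0.157]]
3146.5 [[319, 252], [311, 245], [309, 108], [317, 98], [390, 179]] [[0.426, 0.194], [0.423, 0.206], [0.499, 0.332], [0.511, 0.336], [0.534, 0.226]]
mat [[0.625, 0.368], [0.593, 0.128], [0.502, 0.123], [0.336, 0.147], [0.369, 0.401]]
jar 3.3
driver 3.3
motor 5.3
board 4.5
```

```bash
python3 -c "
from h import *
print(manip.hand_in())"
```

```text
the job is handed in; nothing more can be done
None
```

I squared the corner with roughly 10 N net on each rail, held it pressed for over a second, laid the square flat near the middle of the mat, and handed the job in at about 25 s; the camera check shows the loose rail parallel to within a millimetre and the motor, jar, driver and circuit board apparently unmoved.

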